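# Seat a bat on the pins of a potter's wheel

### The job

The square bat with the little clay cup on it has been set down on the potter's wheel, but it is lying across the tops of the two bat pins. Nudge it sideways across the wheel head with your fingertips until both its holes drop over the two pins and it lies flat and fully home on the head. Do not pick the bat up, do not touch the soft cup (it must stay standing in the middle of the bat) and leave the mugs and the bowl alone.

Things in the scene. Friction and masses are not known exactly. Their poses are not given: they have to be found in the camera images.
- bat: Loose brown fibreboard bat, 200 x 200 x 12 mm, 0.27-0.47 kg. Origin: centre of its underside; z up. A pencil line on top along its y axis joins its two holes. It starts on the pin tops and the head, sloping about 3 degrees down towards the robot, 18-40 mm off centre, turned up to 35 degrees off the pins. An edge push of 2-5 N slides it; once over both pins it drops 7 mm by its own weight.
- bat_hole_a (a point): Centre of one of the bat's two 12 mm through holes, on the underside, 65 mm along the bat's +y axis from its centre, 35 mm from the edge. Either hole may go on either pin. While sliding the bat keep it over both pins: an edge that passes a pin falls beside it and catches on it.
- bat_hole_b (a point): Centre of the bat's other 12 mm hole, likewise 65 mm along the bat's -y axis.
- head_top (a point): Centre of the flat top of the round aluminium wheel head (250 mm across, top 165 mm above the table), on its axis; z up, y along the line of the two pins. Fully home, the bat's origin is here, its y axis along this one (either way round). The head's angle differs each time; its switched-off drive holds it still unless over 16 N is pushed at its rim.
- pin_a (a point): Foot of one of the head's two upright steel bat pins, on the head's top, 65 mm from its centre along +y: 9.5 mm diameter, 7 mm tall, bevelled tip. Hidden by the bat; a red stripe on the head's outer 25 mm, in line with the pin, shows where it is.
- pin_b (a point): Foot of the other such pin, 65 mm along -y, with its own red stripe.
- cup: Small unfired pale clay cup, 72 mm across, 55 mm tall, 0.16 kg, standing loose near the middle of the bat (its middle up to 8 mm off the bat's). Origin: centre of its underside. Not to be touched.
- wheel: The tabletop wheel's fixed grey housing with a white deck, 350 x 390 mm, deck 128 mm above the table, the head standing over its middle. Origin: under its centre, on the table; x points away from the robot. The wheel stands in a different place and at a slightly different angle each time.
- mug_a: Unfired clay mug, 82 mm wide, 98 mm tall, with a handle, standing on the table to the left of the wheel. Origin: centre of its underside. Bystander.
- mug_b: A second such mug, paler, standing on the table to the left of the wheel. Origin: centre of its underside. Bystander.
- bowl: Empty red plastic bowl, 190 mm across, 85 mm tall, standing on the table to the right of the wheel. Origin: centre of its underside. Bystander.

How it is judged:
By the outcome, as a careful person would: the job done as asked, in the order asked, and still so for the second after the job is handed in, with the robot touching nothing.
It also fails if it takes over 72 s, if anything falls off the work surface, if the arm or the gripper's body presses on something with over 40 N, if the wrist force passes 120 N, or if a joint passes its speed limit or range.

### The arm

A 6-joint arm with a two-finger parallel gripper is mounted at the origin on the work surface. World frame = base frame: x ahead of the robot, y to its left, z up, the work surface at z = 0. Lengths are in m, angles in rad, forces in N, time in s.
With the tool pointing down it reaches from about 0.3 to 0.875 m from the base axis. Payload 6.4 kg.
Tool frame: the origin (TCP) lies at the very end of the fingers, on their centre line; the grasp point (between the pads) lies 19 mm behind it; x points along the fingers, y is the direction in which the jaws open and shut, and the axes are right-handed (so a half turn about x gives the same grasp; the last joint's range is limited). The gripper opens to 85 mm and grips with 20 to 120 N. Pads are 22 mm wide; open, the fingers measure 114 mm over their backs; the gripper's body (76 mm by 85 mm) begins 54 mm behind the grasp point. The pads swing forward as they close: fully open they stand 13 mm farther back than shut.
Start: joints at [-1.456, 0.181, 1.607, -0, 1.354, -0.206], TCP at [0.181, -0.546, 0.198] pointing down, gripper open.
Joint ranges: [-2.99, 2.99], [-0.89, 2.07], [0.3, 2.58], [-1.14, 4.28], [0, 2.63], [-3.12, 3.12]. Speed limits (rad/s): [2.57, 2.57, 3.01, 3.14, 3.14, 3.14].

### API

Orientations are given as a 3x3 rotation matrix whose columns are the frame's x, y, z axes.
In Python, from plant import r, optics, job gives the robot as it stands. Calls block until the motion is done:
- r.reach(position, orientation): joint-space move of the TCP to a pose.
- r.move_linear(position, frame=None, velocity=0.15): straight line of the TCP; frame=None keeps the orientation; velocity is the mean speed in m/s.
- r.movej(angles): joint-space move.
- r.ungrasp() and r.close_gripper(): open the fingers fully, or close them until they stop; the grip force is fixed at half the most.
- r.dwell(seconds).
- r.solve_ik(position, orientation): joint angles nearest the present ones, or None.
- r.get_state(): the state.
- optics.snapshot(name): name is "scene" or "top" or "wrist"; returns a dict with "image" (384x512x3 uint8, red, green, blue), "z_map" (384x512 float32, m along the optical axis (not along the pixel's ray), 0 where there is no reading), "fx", "fy", "cx", "cy" (pixels), "distortion" ([k1, k2, p1, p2, k3] as OpenCV has them; the pictures are not rectified), "world_from_camera" (4x4, takes a point from camera to world coordinates). Camera axes: x right, y down, z forward; pixel columns grow to the right and rows downward; lengths in m; the calibration is good to about 2 mm. A picture is of the moment at which its call begins.
A pose or a line that the arm cannot do raises r.PlanningError and nothing moves.
- job.hand_in(): hands the job in, once; it reports no verdict.
The state is a dict: "time_s": time; "joint_pos": joint angles; "joint_velocities": joint speeds; "joint_torque": joint torques, N m; "tool_pos": TCP position; "tool_rot": TCP orientation; "contact_force": force on the tool from outside, world axes, zero at the start; "torque": the same for the moment, N m; "grip_width": opening from 0.0 (shut) to 1.0 (fully open).
Only numpy, scipy, OpenCV 4.12 (cv2) and the standard library are available. Lean on these libraries where they do the work, as an engineer would, in place of code of your own. Each camera call takes 0.05 s, during which the arm holds its last target.

## Working session

There is one attempt and no reset: what is moved stays moved. The work goes in short steps, each a Python script; the robot and the scene stay as the last script left them, time stands still between calls to the robot, and variables do not carry over. Pictures are saved under pics/ and viewed, and the job is handed in when it is done.

```bash
mkdir -p pics; ls; python3 - <<'E'
from plant import r,optics,job
import cv2,numpy as np
for n in ["scene","top","wrist"]:
    s=optics.snapshot(n); cv2.imwrite(f"pics/{n}0.png",s["image"][:,:,::-1]); np.savez(f"{n}0.npz",**s)
    print(n,s["fx"],s["fy"],s["cx"],s["cy"],s["distortion"],np.round(s["world_from_camera"],3).tolist())
st=r.get_state(); print(st["time_s"],st["tool_rot"],st["contact_force"])
E
```

```text
pics
scene 358.59543724466397 358.59543724466397 255.28836500572766 191.3252491608079 [-0.01633721  0.          0.          0.          0.        ] [[0.009, 0.656, -0.755, 1.287], [1.0, -0.015, -0.001, -0.003], [-0.012, -0.755, -0.656, 0.74], [0.0, 0.0, 0.0, 1.0]]
top 472.4657998476463 472.4657998476463 253.81064459279554 198.90470367611684 [0.01012942 0.         0.         0.         0.        ] [[0.013, -0.982, 0.188, 0.335], [-1.0, -0.01, 0.015, 0.013], [-0.013, -0.188, -0.982, 1.518], [0.0, 0.0, 0.0, 1.0]]
wrist 341.4302707767783 341.4302707767783 260.5754178056978 189.37243314402338 [-0.10127219  0.          0.          0.          0.        ] [[0.317, -0.907, -0.279, 0.253], [-0.948, -0.304, -0.092, -0.521], [-0.001, 0.293, -0.956, 0.374], [0.0, 0.0, 0.0, 1.0]]
0.15 [[-1.36928931e-04  3.15315519e-01 -9.48986883e-01]
 [ 1.32489597e-03 -9.48986002e-01 -3.15315417e-01]
 [-9.99999113e-01 -1.30048470e-03 -2.87816621e-04]] [-0.37983839  0.26068462  0.52084368]
```

View pics/top0.png

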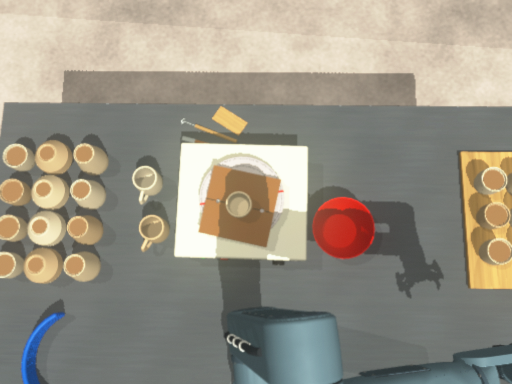

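View pics/scene0.png

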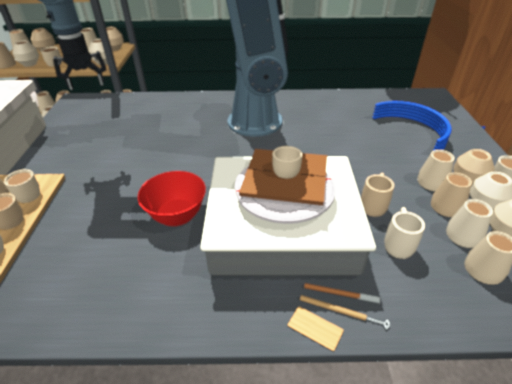

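View pics/wrist0.png

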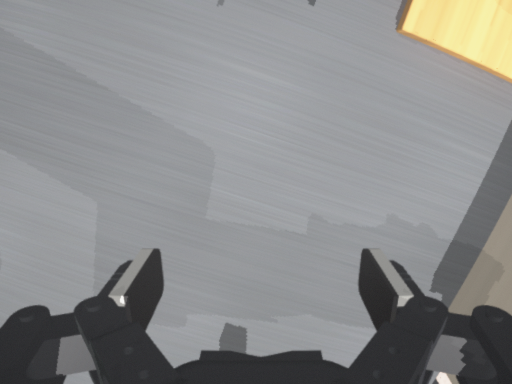

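The top view shows the bat centred near px (240,205), the cup on it at (238,203), red stripes near (200,205) and (281,190), and the bowl at (344,227). Next I'll measure coarsely, then get a close wrist view.

```bash
cat > h.py <<'E'
import numpy as np,cv2
def ray_plane(s,uv,z):
    uv=np.asarray(uv,float).reshape(-1,1,2)
    K=np.array([[s["fx"],0,s["cx"]],[0,s["fy"],s["cy"]],[0,0,1]],float)
    n=cv2.undistortPoints(uv,K,np.asarray(s["distortion"],float)).reshape(-1,2)
    T=np.asarray(s["world_from_camera"])
    d=np.c_[n,np.ones(len(n))]@T[:3,:3].T
    o=T[:3,3]; z=np.broadcast_to(z,(len(n),))
    return o+d*((z-o[2])/d[:,2])[:,None]
def proj(s,P):
    T=np.linalg.inv(np.asarray(s["world_from_camera"]));K=np.array([[s["fx"],0,s["cx"]],[0,s["fy"],s["cy"]],[0,0,1]],float)
    return cv2.projectPoints(np.asarray(P,float).reshape(-1,1,3),cv2.Rodrigues(T[:3,:3])[0],T[:3,3],K,np.asarray(s["distortion"],float))[0].reshape(-1,2)
def reds(s):
    hsv=cv2.cvtColor(s["image"],cv2.COLOR_RGB2HSV)
    return cv2.inRange(hsv,(0,140,90),(6,255,255))|cv2.inRange(hsv,(172,140,90),(180,255,255))
def down(yaw):
    # tool x down, tool y at angle yaw in world xy
    x=np.array([0,0,-1.]);y=np.array([np.cos(yaw),np.sin(yaw),0]);return np.c_[x,y,np.cross(x,y)]
E
python3 - <<'E'
import numpy as np,cv2
from h import *
s=dict(np.load("top0.npz"))
print(ray_plane(s,[[240,193],[200,205],[281,190]],.165), ray_plane(s,[[238,203]],.24))
m=reds(s);n,l,st,c=cv2.connectedComponentsWithStats(m)
for i in range(1,n):
    if st[i,4]>2: print(st[i],c[i],ray_plane(s,[c[i]],.165))
im=cv2.resize(s["image"][130:270,165:325],None,fx=5,fy=5,interpolation=cv2.INTER_CUBIC)
cv2.imwrite("pics/topz.png",im[:,:,::-1][:600,:800])
E
```

```text
[[ 0.61166734  0.07432834  0.165     ]
 [ 0.57478464  0.19022931  0.165     ]
 [ 0.62186286 -0.04546174  0.165     ]] [[0.56820136 0.07592128 0.24      ]]
[279 191   4   1   4] [280.5 191. ] [[ 0.61886031 -0.04400761  0.165     ]]
[ 313  197   62   62 3029] [343.36645758 227.36414658] [[ 0.51391927 -0.22482811  0.165     ]]
[202 203   3   1   3] [203. 203.] [[0.58079804 0.1816773  0.165     ]]
```

View pics/topz.png

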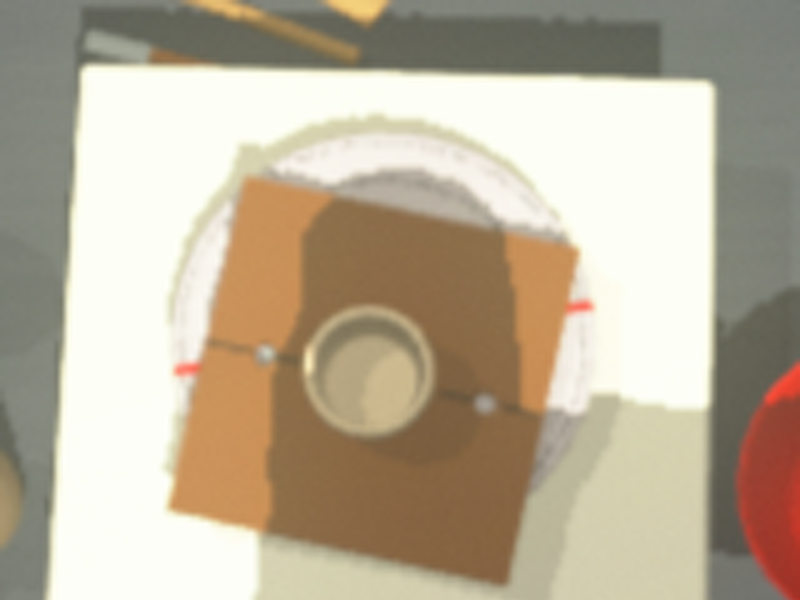

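```bash
python3 - <<'E'
from plant import r,optics,job
from h import *
p=r.get_state()["tool_pos"]
r.move_linear([p[0],p[1],.42],velocity=.3)
for z in (.45,.42,.38):
    try: r.reach([.60,.07,z],down(-np.pi/2)); print(z); break
    except r.PlanningError as e: print(e)
r.close_gripper()
s=optics.snapshot("wrist"); np.savez("w1.npz",**s); cv2.imwrite("pics/w1.png",s["image"][:,:,::-1])
t=optics.snapshot("top"); np.savez("t1.npz",**t)
st=r.get_state();print(st["time_s"],st["tool_pos"],st["joint_pos"],st["contact_force"],s["world_from_camera"])
E
```

```text
0.45
4.5417 [0.599993   0.07007436 0.45001968] [-8.00195494e-02  1.69663132e-01  1.12750670e+00  2.97419237e-05
  1.84437125e+00  1.49064699e+00] [-0.34187939 -0.08500431  0.45454662] [[ 1.94138193e-03 -9.55902161e-01 -2.93678887e-01  6.75427605e-01]
 [-9.99998103e-01 -1.80958709e-03 -7.20480923e-04  7.06850653e-02]
 [ 1.57271750e-04  2.93679729e-01 -9.55903861e-01  6.26197051e-01]
 [ 0.00000000e+00  0.00000000e+00  0.00000000e+00  1.00000000e+00]]
```

View pics/w1.png

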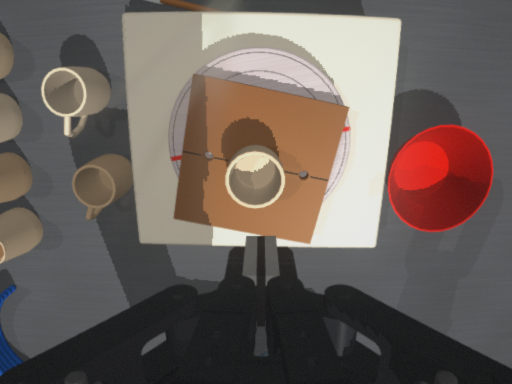

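```bash
cat > meas.py <<'E'
from h import *
def holes_corners(s,zt=.184,dbg=None,ref=None):
    hsv=cv2.cvtColor(s["image"],cv2.COLOR_RGB2HSV)
    m=cv2.inRange(hsv,(5,90,40),(20,255,255))
    m=cv2.morphologyEx(m,cv2.MORPH_CLOSE,np.ones((5,5)))
    n,l,st,c=cv2.connectedComponentsWithStats(m)
    # component nearest the expected point
    uv=proj(s,[[*(ref if ref is not None else (.59,.07)),.184]])[0]
    i=min((i for i in range(1,n) if st[i,4]>3000),key=lambda i:np.hypot(*(c[i]-uv)))
    b=(l==i).astype(np.uint8)
    ct=max(cv2.findContours(b,cv2.RETR_EXTERNAL,cv2.CHAIN_APPROX_NONE)[0],key=cv2.contourArea)
    hull=cv2.convexHull(ct)
    q=cv2.approxPolyDP(hull,.05*cv2.arcLength(hull,True),True).reshape(-1,2)
    return b,ct,q
E
python3 - <<'E'
from meas import *
s=dict(np.load("w1.npz"))
m=reds(s);n,l,st,c=cv2.connectedComponentsWithStats(m)
for i in range(1,n):
    if 3<st[i,4]<500:
        ys,xs=np.where(l==i); W=ray_plane(s,np.c_[xs,ys],.165)
        print("red",st[i],c[i],W.mean(0),W[W[:,1].argmin()],W[W[:,1].argmax()])
b,ct,q=holes_corners(s); print(q)
Q=ray_plane(s,q,.184); print(np.round(Q,4), [np.linalg.norm(Q[i]-Q[i-1]) for i in range(len(Q))])
# depth points
T=s["world_from_camera"]
ys,xs=np.where(cv2.erode(b,np.ones((7,7)))>0); z=s["z_map"][ys,xs]
K=np.array([[s["fx"],0,s["cx"]],[0,s["fy"],s["cy"]],[0,0,1]])
nn=cv2.undistortPoints(np.c_[xs,ys].astype(float).reshape(-1,1,2),K,s["distortion"]).reshape(-1,2)
P=(np.c_[nn,np.ones(len(nn))]*z[:,None])@T[:3,:3].T+T[:3,3]
g=(z>0)&(P[:,2]<.2)&(P[:,2]>.15)
A=np.c_[P[g,:2],np.ones(g.sum())];co=np.linalg.lstsq(A,P[g,2],rcond=None)[0]
print("plane",co,g.sum(), "z at corners",Q[:,:2]@co[:2]+co[2])
im=cv2.resize(s["image"][30:260,110:410],None,fx=2.6,fy=2.6,interpolation=cv2.INTER_CUBIC);cv2.imwrite("pics/w1z.png",im[:,:,::-1])
E
```

```text
red [343 127   6   4  21] [345.42857143 128.42857143] [ 0.62015364 -0.04422307  0.165     ] [ 0.61942266 -0.04779733  0.165     ] [ 0.62069559 -0.04086265  0.165     ]
red [172 156  10   5  36] [176.47222222 157.61111111] [0.57947803 0.18677459 0.165     ] [0.581728   0.18029489 0.165     ] [0.57753747 0.19317746 0.165     ]
[[205  77]
 [348 108]
 [309 242]
 [174 217]]
[[ 0.686   0.1399  0.184 ]
 [ 0.6485 -0.0411  0.184 ]
 [ 0.461   0.001   0.184 ]
 [ 0.4989  0.1915  0.184 ]] [np.float64(0.19404411565197016), np.float64(0.18485891393203083), np.float64(0.1921879987378403), np.float64(0.19418645938030737)]
plane [0.05202035 0.00170431 0.15273773] 15055 z at corners [0.18865977 0.18640509 0.17672242 0.17901628]
```

View pics/w1z.png

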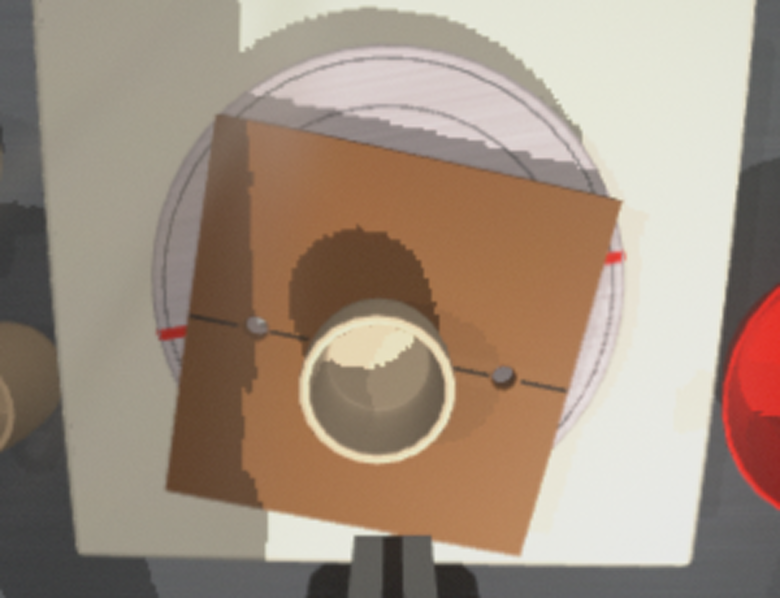

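```bash
cat > meas.py <<'E'
from h import *
def plane_pts(s,uv,co):
    W=ray_plane(s,uv,.184)
    for _ in range(4): W=ray_plane(s,uv,W[:,:2]@co[:2]+co[2])
    return W
def cloud(s):
    h,w=s["z_map"].shape
    xs,ys=np.meshgrid(np.arange(w),np.arange(h))
    K=np.array([[s["fx"],0,s["cx"]],[0,s["fy"],s["cy"]],[0,0,1]])
    nn=cv2.undistortPoints(np.c_[xs.ravel(),ys.ravel()].astype(float).reshape(-1,1,2),K,s["distortion"]).reshape(-1,2)
    T=s["world_from_camera"]
    P=(np.c_[nn,np.ones(len(nn))]*s["z_map"].reshape(-1,1))@T[:3,:3].T+T[:3,3]
    P[s["z_map"].ravel()<=0]=np.nan
    return P.reshape(h,w,3)
def bat_mask(s,c,rad=.16):
    hsv=cv2.cvtColor(s["image"],cv2.COLOR_RGB2HSV)
    P=cloud(s)
    m=cv2.inRange(hsv,(4,75,30),(22,255,255))
    near=(np.hypot(P[...,0]-c[0],P[...,1]-c[1])<rad)&(P[...,2]>.165)&(P[...,2]<.20)
    return ((m>0)&near).astype(np.uint8),P
def bat(s,c,dbg=None):
    b,P=bat_mask(s,c)
    p=P[cv2.erode(b,np.ones((5,5)))>0]
    co=np.linalg.lstsq(np.c_[p[:,:2],np.ones(len(p))],p[:,2],rcond=None)[0]
    ct=max(cv2.findContours(cv2.morphologyEx(b,cv2.MORPH_CLOSE,np.ones((5,5))),cv2.RETR_EXTERNAL,cv2.CHAIN_APPROX_NONE)[0],key=cv2.contourArea)
    W=plane_pts(s,ct.reshape(-1,2).astype(float),co)[:,:2]
    (cx,cy),(w,h),a=cv2.minAreaRect(W.astype(np.float32)*1000)
    box=cv2.boxPoints(((cx,cy),(w,h),a))/1000
    L=[]
    for i in range(4):
        A,B=box[i],box[(i+1)%4];u=(B-A)/np.linalg.norm(B-A);nv=np.array([-u[1],u[0]])
        t=(W-A)@u;d=(W-A)@nv
        k=(abs(d)<.008)&(t>.015)&(t<.185)
        vx,vy,x0,y0=cv2.fitLine((W[k]*1000).astype(np.float32),cv2.DIST_HUBER,0,.01,.01).ravel()
        L.append((np.array([vx,vy]),np.array([x0,y0])/1000,k.sum()))
    C=[]
    for i in range(4):
        (v,x,_),(v2,x2,_)=L[i-1],L[i]
        t=np.linalg.solve(np.c_[v,-v2],x2-x);C.append(x+t[0]*v)
    C=np.array(C)
    return dict(co=co,box=np.array([cx,cy,w,h,a]),corners=C,centre=C.mean(0),sides=[np.linalg.norm(C[i]-C[i-1]) for i in range(4)],n=[l[2] for l in L])
E
python3 - <<'E'
from meas import *
np.set_printoptions(precision=4,suppress=True)
s=dict(np.load("w1.npz"))
o=bat(s,(.58,.075));print(o)
H=plane_pts(s,[(110+257/2.6-.3,30+326/2.6-.3),(110+503/2.6-.3,30+376/2.6-.3)],o["co"])
print("holes",H,np.linalg.norm(H[0]-H[1]),H.mean(0))
# head rim
P=cloud(s);
hm=((P[...,2]>.155)&(P[...,2]<.20)&(np.hypot(P[...,0]-.6,P[...,1]-.07)<.16)).astype(np.uint8)
ct=max(cv2.findContours(hm,cv2.RETR_EXTERNAL,cv2.CHAIN_APPROX_NONE)[0],key=cv2.contourArea).reshape(-1,2)
W=ray_plane(s,ct.astype(float),.165)[:,:2]
from scipy.optimize import least_squares
k=np.ones(len(W),bool)
c0=np.array([.602,.07])
for _ in range(4):
    rr=np.hypot(*(W-c0).T);k=abs(rr-.125)<.006
    f=least_squares(lambda p:np.hypot(*(W[k]-p[:2]).T)-p[2],[*c0,.125],loss="soft_l1",f_scale=.001);c0=f.x[:2]
print("head",f.x,k.sum(),np.std(f.fun))
# fixed r
f=least_squares(lambda p:np.hypot(*(W[k]-p[:2]).T)-.125,c0,loss="soft_l1",f_scale=.001);print("fixed r",f.x,np.std(f.fun))
R=ray_plane(s,[(170.5,158.6),(350.2,128.6)],.165);print("stripe ends",R,np.linalg.norm(R[0]-R[1]),R.mean(0))
m=reds(s);n,l,st,c=cv2.connectedComponentsWithStats(m)
C=[ray_plane(s,[c[i]],.165)[0] for i in range(1,n) if 3<st[i,4]<500]; print(C, np.degrees(np.arctan2(*(C[1]-C[0])[[1,0]])))
for i in (0,1):print(np.degrees(np.arctan2(*(C[i][:2]-f.x)[[1,0]])),np.linalg.norm(C[i][:2]-f.x))
# deck
dm=((P[...,2]>.118)&(P[...,2]<.138)).astype(np.uint8)
dm=cv2.morphologyEx(dm|hm,cv2.MORPH_CLOSE,np.ones((5,5)))
ct=max(cv2.findContours(dm,cv2.RETR_EXTERNAL,cv2.CHAIN_APPROX_NONE)[0],key=cv2.contourArea).reshape(-1,2)
print("deck",cv2.minAreaRect((ray_plane(s,ct.astype(float),.128)[:,:2]*1000).astype(np.float32)))
# cup rim: z~.184+.055
cm=((P[...,2]>.225)&(P[...,2]<.25)&(np.hypot(P[...,0]-.58,P[...,1]-.07)<.08)).astype(np.uint8)
ct=max(cv2.findContours(cm,cv2.RETR_EXTERNAL,cv2.CHAIN_APPROX_NONE)[0],key=cv2.contourArea).reshape(-1,2)
print("cup",cv2.minEnclosingCircle((ray_plane(s,ct.astype(float),.238)[:,:2]*1000).astype(np.float32)))
E
```

```text
{'co': array([0.0521, 0.0017, 0.1527]), 'box': array([572.4977,  76.592 , 201.3604, 200.5267,  78.398 ]), 'corners': array([[ 0.4563, -0.0006],
       [ 0.6503, -0.0407],
       [ 0.6897,  0.1532],
       [ 0.4956,  0.1934]], dtype=float32), 'centre': array([0.5729, 0.0763], dtype=float32), 'sides': [np.float32(0.19793838), np.float32(0.19807069), np.float32(0.19780244), np.float32(0.19818741)], 'n': [np.int64(116), np.int64(134), np.int64(123), np.int64(117)]}
holes [[0.5866 0.1391 0.1835]
 [0.5602 0.0131 0.1819]] 0.12878295191114486 [0.5734 0.0761 0.1827]
head [0.5997 0.0728 0.124 ] 383 0.001083481757635629
fixed r [0.5986 0.073 ] 0.0011461859801182135
stripe ends [[ 0.5781  0.1952  0.165 ]
 [ 0.62   -0.0508  0.165 ]] 0.24956347228469394 [0.5991 0.0722 0.165 ]
[array([ 0.6202, -0.0442,  0.165 ]), array([0.5795, 0.1868, 0.165 ])] 99.98669771384179
-79.55778646818675 0.1191580158007171
99.5163349863584 0.11539689636295983
deck ((599.9918212890625, 72.59685516357422), (387.130859375, 347.6376037597656), 89.08842468261719)
cup ((569.2632446289062, 77.5813980102539), 36.598636627197266)
```

The numbers agree with each other. The head centre is (0.599,0.0725), from the rim fit, the stripe ends and the deck centre. The pin line is at 99.8°, the bat's holes are 129 mm apart (130 nominal) at 78.4°, and the bat slope is 3°. Next I'll check where the open fingertips actually end.

```bash
python3 - <<'E'
from plant import r,optics,job
from meas import *
np.set_printoptions(precision=4,suppress=True)
def tips(s,st,tag):
    P=cloud(s).reshape(-1,3); T=(P-st["tool_pos"])@st["tool_rot"]
    k=(abs(T[:,1])<.09)&(abs(T[:,2])<.06)&(T[:,0]>-.06)&(T[:,0]<.03)
    t=T[k];print(tag,k.sum(),"xmax",np.sort(t[:,0])[-10:])
    for sg in (1,-1):
        q=t[(t[:,1]*sg>0)&(t[:,0]>t[:,0].max()-.03)]
        print(sg,"y",q[:,1].min(),q[:,1].max(),"z",q[:,2].min(),q[:,2].max(),"xmax",q[:,0].max())
s=dict(np.load("w1.npz")); st=r.get_state(); tips(s,st,"shut")
r.ungrasp(); s=optics.snapshot("wrist"); np.savez("w2.npz",**s); tips(s,r.get_state(),"open"); print(r.get_state()["grip_width"],r.get_state()["time_s"])
cv2.imwrite("pics/w2.png",s["image"][:,:,::-1])
E
```

```text
shut 1494 xmax [-0.0377 -0.0376 -0.0376 -0.0376 -0.0375 -0.0375 -0.0374 -0.0374 -0.0374
 -0.0373]
1 y 7.947302730797292e-05 0.013070741452664741 z -0.012038333746303182 -0.006514847974173762 xmax -0.037439822532205166
-1 y -0.014138243539028459 -0.0002762152134269097 z -0.012370726407913639 -0.006745521837957453 xmax -0.03725208111474996
open 1450 xmax [-0.0469 -0.0468 -0.0467 -0.0466 -0.0466 -0.0465 -0.0461 -0.0461 -0.046
 -0.0456]
1 y 0.041585352422263765 0.055983077530500115 z -0.012426765003702486 0.010608597272064455 xmax -0.045645905617595094
-1 y -0.05689630033531154 -0.04256286769873942 z -0.012210820363466374 0.011209676067886924 xmax -0.04605239866829165
0.9969185125885296 5.375
```

View pics/w2.png

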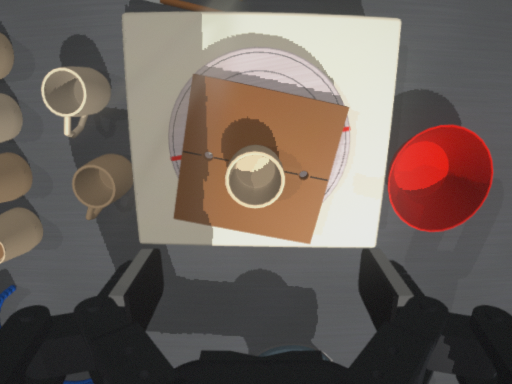

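```bash
python3 - <<'E'
from meas import *
np.set_printoptions(precision=4,suppress=True)
from plant import r
st=r.get_state()
for f,c in (("w1.npz",252),("w1.npz",270),("w2.npz",380),("w2.npz",150)):
    s=dict(np.load(f));P=cloud(s)
    T=(P-st["tool_pos"])@st["tool_rot"]
    print(f,c)
    for v in range(228,330,8): print(v,s["z_map"][v,c],T[v,c])
E
```

```text
w1.npz 252
228 0.48464262 [ 0.271  -0.0124  0.1194]
236 0.15158638 [-0.0374 -0.0043 -0.0111]
244 0.14309557 [-0.0461 -0.0041 -0.0115]
252 0.13613701 [-0.0534 -0.004  -0.0115]
260 0.12961848 [-0.0602 -0.0038 -0.0116]
268 0.12424867 [-0.0659 -0.0037 -0.0114]
276 0.11995964 [-0.0705 -0.0036 -0.0109]
284 0.11167613 [-0.0786 -0.0034 -0.0128]
292 0.108340696 [-0.0823 -0.0033 -0.0122]
300 0.10522833 [-0.0857 -0.0032 -0.0116]
308 0.104283005 [-0.0873 -0.0032 -0.0097]
316 0.11201745 [-0.0815 -0.0034 -0.0022]
324 0.11294376 [-0.0815 -0.0034  0.001 ]
w1.npz 270
228 0.48636302 [0.2726 0.0132 0.12  ]
236 0.15008527 [-0.0387  0.0036 -0.0117]
244 0.14410807 [-0.0452  0.0035 -0.011 ]
252 0.13533802 [-0.0541  0.0032 -0.0119]
260 0.12998207 [-0.0599  0.0031 -0.0114]
268 0.124031596 [-0.0661  0.0029 -0.0116]
276 0.118693136 [-0.0716  0.0028 -0.0116]
284 0.112748235 [-0.0777  0.0026 -0.0122]
292 0.108477995 [-0.0822  0.0025 -0.0121]
300 0.104135044 [-0.0867  0.0024 -0.0122]
308 0.10349239 [-0.0879  0.0024 -0.0102]
316 0.11158278 [-0.0819  0.0026 -0.0025]
324 0.11119112 [-0.083   0.0026 -0.0002]
w2.npz 3
[... 369 characters left out ...]
11950543 [-0.0736  0.0424 -0.0025]
308 0.11870867 [-0.0751  0.0422 -0.0002]
316 0.118452154 [-0.0762  0.0421  0.0025]
324 0.11762994 [-0.0778  0.0419  0.0047]
w2.npz 150
228 0.53875506 [ 0.3207 -0.1768  0.1421]
236 0.54656124 [ 0.3241 -0.1794  0.1577]
244 0.6890798 [ 0.4497 -0.2262  0.2342]
252 0.13568608 [-0.0539 -0.0451 -0.0114]
260 0.12972355 [-0.0602 -0.0432 -0.0112]
268 0.12978692 [-0.061  -0.0432 -0.0082]
276 0.12958099 [-0.0621 -0.0432 -0.0053]
284 0.13003406 [-0.0627 -0.0434 -0.002 ]
292 0.12874368 [-0.0647 -0.043   0.0002]
300 0.12864996 [-0.0657 -0.0431  0.0032]
308 0.12888743 [-0.0664 -0.0432  0.0064]
316 0.1284663 [-0.0677 -0.0432  0.0091]
324 0.74888813 [ 0.4505 -0.2491  0.4353]
```

The wrist depth puts the fingertips 37 mm (shut) and 50 mm (open) behind the nominal TCP, which doesn't match the description. I'll cross-check with the scene camera.

```bash
python3 - <<'E'
from plant import r,optics
from meas import *
np.set_printoptions(precision=4,suppress=True)
s=optics.snapshot("scene"); np.savez("s2.npz",**s); st=r.get_state()
P=cloud(s);T=(P-st["tool_pos"])@st["tool_rot"]
k=(abs(T[...,1])<.08)&(abs(T[...,2])<.04)&(T[...,0]>-.12)&(T[...,0]<.05)
print(k.sum(),np.sort(T[k][:,0])[-15:])
for v in (np.array([0,.05,0]),np.array([0,-.05,0])):
    for x in (0,-.013,-.05): print(x,proj(s,[st["tool_pos"]+st["tool_rot"]@(v+[x,0,0])]))
im=cv2.resize(s["image"][0:220,150:390],None,fx=2.7,fy=2.7,interpolation=cv2.INTER_CUBIC);cv2.imwrite("pics/s2.png",im[:,:,::-1])
E
```

```text
1268 [-0.0494 -0.0493 -0.0488 -0.0488 -0.0483 -0.048  -0.0478 -0.0475 -0.0475
 -0.0475 -0.0475 -0.0466 -0.0466 -0.0464 -0.0462]
0 [[265.3002  74.4027]]
-0.013 [[265.3406  67.9892]]
-0.05 [[265.4604  48.8748]]
0 [[315.7554  73.6818]]
-0.013 [[316.3989  67.2628]]
-0.05 [[318.3135  48.1329]]
```

View pics/s2.png

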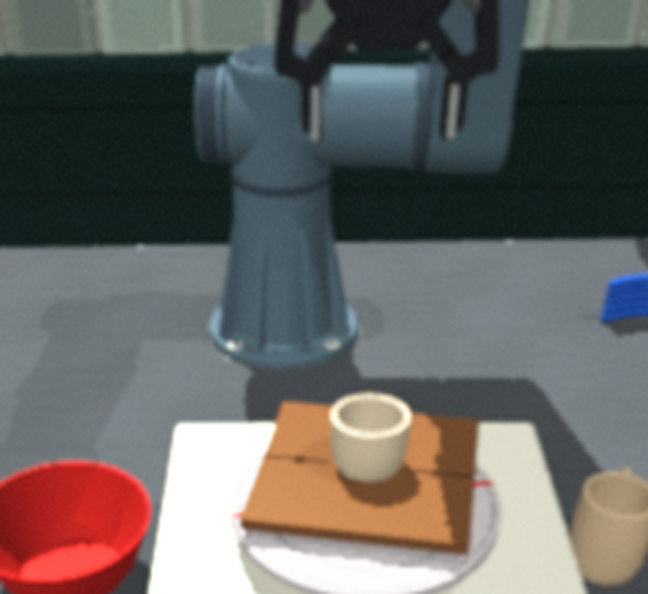

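The scene camera gives the same result as the wrist camera: the open tips are at TCP −0.048 m, symmetric in y and z. I'll use that measured offset instead of the nominal one. The plan is to push the robot-side edge with both open fingertips, with the jaw line parallel to the pin line, so the bat squares itself as it slides home.

```bash
cat > push.py <<'E'
from meas import *
HC=np.array([.5991,.0725]); AX=np.radians(99.8)
EY=np.array([np.cos(AX),np.sin(AX)]); EX=np.array([np.sin(AX),-np.cos(AX)])
def pose(xp,yp): return HC+xp*EX+yp*EY
E
python3 - <<'E'
from plant import r,optics
from push import *
np.set_printoptions(precision=4,suppress=True)
R=down(AX)
p=pose(-.20,0)
r.reach([*p,.30],R)
st=r.get_state();print(st["joint_pos"],st["time_s"],st["contact_force"])
r.move_linear([*p,.130],velocity=.15)
s=optics.snapshot("scene");st=r.get_state();print(st["tool_pos"],st["contact_force"])
P=cloud(s);T=(P-st["tool_pos"])@st["tool_rot"]
k=(abs(T[...,1])<.062)&(abs(T[...,1])>.036)&(abs(T[...,2])<.016)&(T[...,0]>-.12)&(T[...,0]<.05)&(P[...,2]>.14)
print(k.sum(),"tip z (low)",np.sort(P[k][:,2])[:12])
im=cv2.resize(s["image"][80:280,180:400],None,fx=3,fy=3,interpolation=cv2.INTER_CUBIC);cv2.imwrite("pics/s3.png",im[:,:,::-1])
w=optics.snapshot("wrist");np.savez("w3.npz",**w);cv2.imwrite("pics/w3.png",w["image"][:,:,::-1])
P=cloud(w);T=(P-st["tool_pos"])@st["tool_rot"]
k=(abs(T[...,1])<.062)&(abs(T[...,1])>.036)&(abs(T[...,2])<.016)&(T[...,0]>-.12)&(T[...,0]<.05)&(P[...,2]>.14)
print(k.sum(),"tip z (low) wrist",np.sort(P[k][:,2])[:12])
E
```

```text
[-0.2006 -0.2989  1.8591 -0.      1.5812 -1.9421] 8.3083 [ 0.874  -0.5102  0.8173]
[0.4028 0.0383 0.1309] [0.0434 0.3004 0.0166]
300 tip z (low) [0.1789 0.1794 0.1795 0.1797 0.1805 0.1809 0.181  0.1812 0.1833 0.1836
 0.1837 0.1839]
16518 tip z (low) wrist [0.1769 0.1771 0.1771 0.1771 0.1773 0.1773 0.1774 0.1775 0.1775 0.1775
 0.1776 0.1776]
```

View pics/s3.png

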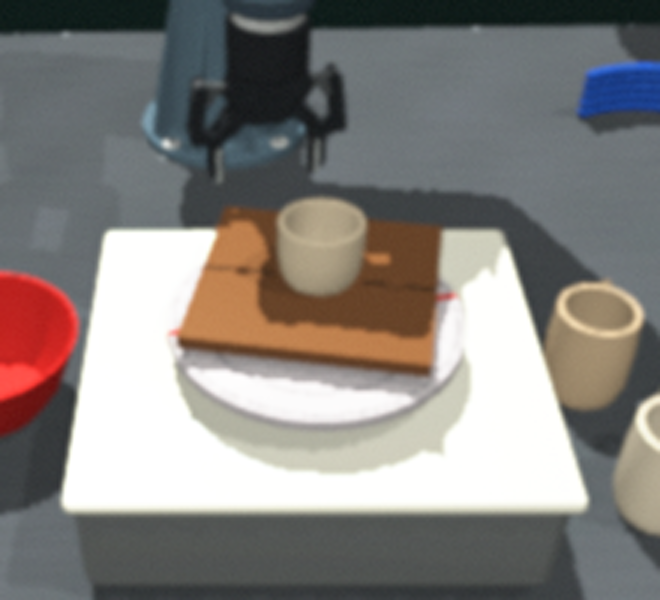

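View pics/w3.png

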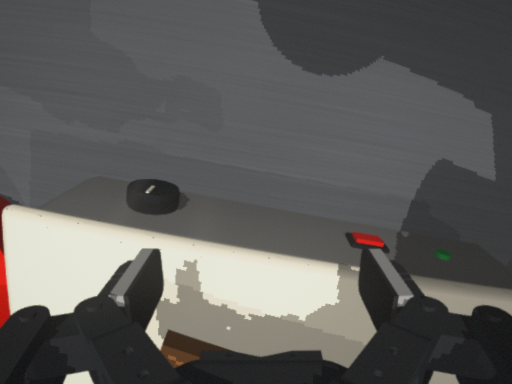

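The scene picture shows the tips clear on the robot side of the bat. Both cameras put the tip at z ≈ 0.178 with the TCP at 0.131. I'll lower to tip z ≈ 0.170 and push in steps.

```bash
python3 - <<'E'
from plant import r,optics
from push import *
np.set_printoptions(precision=4,suppress=True)
Z=.1225
r.move_linear([*pose(-.20,0),Z],velocity=.1)
st=r.get_state();print(st["tool_pos"],st["contact_force"])
f0=np.array(st["contact_force"])
r.move_linear([*pose(-.175,0),Z],velocity=.08)
for xp in (-.165,-.155,-.145,-.135,-.127,-.122):
    r.move_linear([*pose(xp,0),Z],velocity=.03)
    st=r.get_state();f=np.array(st["contact_force"]);print(xp,st["tool_pos"],f,"t",st["torque"])
    if np.linalg.norm(f-f0)>12: print("stop");break
t=optics.snapshot("top");np.savez("t4.npz",**t)
im=cv2.resize(t["image"][130:270,165:325],None,fx=4,fy=4,interpolation=cv2.INTER_CUBIC);cv2.imwrite("pics/t4.png",im[:,:,::-1])
print(r.get_state()["time_s"])
E
```

```text
[0.4018 0.0385 0.1224] [ 0.006  -0.1748 -0.1988]
-0.165 [0.4362 0.0441 0.1223] [-3.4578 -3.164   1.0529] t [-0.4667  0.4672 -0.1818]
-0.155 [0.4463 0.0461 0.1225] [-2.9597 -1.9813  1.4508] t [-0.3435  0.3659 -0.0784]
-0.145 [0.4562 0.0477 0.1227] [-3.8548 -3.3431  2.8087] t [-0.5547  0.5065 -0.2039]
-0.135 [0.466  0.0494 0.1227] [-3.6448 -2.8639  4.8821] t [-0.5483  0.6264 -0.2075]
-0.127 [0.4741 0.0509 0.1226] [-3.0727 -1.901   2.4345] t [-0.398   0.433  -0.1542]
-0.122 [0.479  0.0518 0.1225] [-1.9597 -2.3259  0.9023] t [-0.3339  0.4182 -0.1728]
13.1167
```

View pics/t4.png

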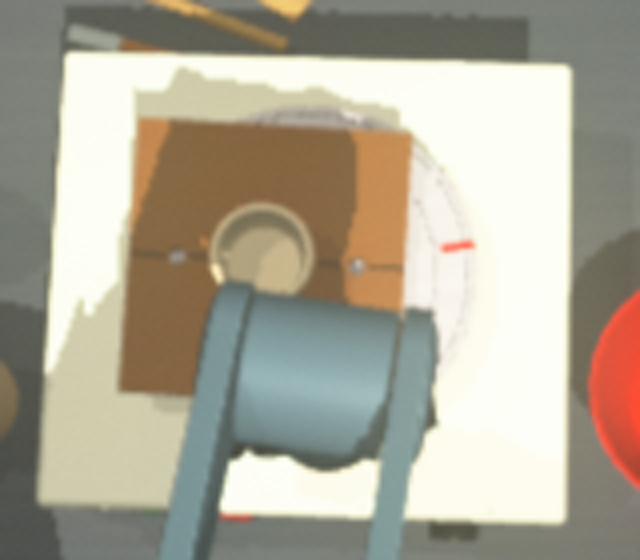

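The push turned the bat but also slid it about 20 mm to the left. I'll back off, raise and re-measure with the wrist camera.

```bash
cat > look.py <<'E'
from plant import r,optics
from push import *
np.set_printoptions(precision=4,suppress=True)
def look(tag,R,view=None):
    r.reach([*(view if view is not None else pose(-.03,0)),.45],R)
    s=optics.snapshot("wrist");np.savez(tag+".npz",**s)
    im=cv2.resize(s["image"],None,fx=1.5,fy=1.5,interpolation=cv2.INTER_CUBIC);cv2.imwrite(f"pics/{tag}.png",im[:,:,::-1])
    return s
def report(s,guess):
    o=bat(s,guess)
    c=o["centre"]-.012*np.array(o["co"][:2])*-1  # underside
    C=o["corners"];angs=[np.degrees(np.arctan2(*(C[i]-C[i-1])[::-1]))%90 for i in range(4)]
    a=np.median(angs)
    rel=c-HC
    print("co",o["co"],"centre",c,"sides",np.array(o["sides"]),"angs",np.array(angs))
    print("in pin frame: dx' %.1f dy' %.1f mm, dang %.1f deg"%(rel@EX*1e3,rel@EY*1e3,a-np.degrees(AX)%90))
    P=cloud(s)
    cm=((P[...,2]>.22)&(P[...,2]<.25)&(np.hypot(P[...,0]-c[0],P[...,1]-c[1])<.08)).astype(np.uint8)
    ct=max(cv2.findContours(cm,cv2.RETR_EXTERNAL,cv2.CHAIN_APPROX_NONE)[0],key=cv2.contourArea).reshape(-1,2)
    print("cup",cv2.minEnclosingCircle((ray_plane(s,ct.astype(float),.235)[:,:2]*1000).astype(np.float32)),"t",r.get_state()["time_s"])
    return o
E
python3 - <<'E'
from look import *
Z=.1225
r.move_linear([*pose(-.150,0),Z],velocity=.15)
r.move_linear([*pose(-.150,0),.30],velocity=.25)
s=look("w5",down(AX)); report(s,(.59,.09))
E
```

```text
co [-0.0591 -0.0112  0.2208] centre [0.6025 0.1017] sides [0.1972 0.1988 0.1977 0.1981] angs [87.493  87.205  87.6975 87.3327]
in pin frame: dx' 8.3 dy' 28.1 mm, dang 77.6 deg
cup ((602.384521484375, 102.79257202148438), 37.958248138427734) t 15.15
```

View pics/w5.png

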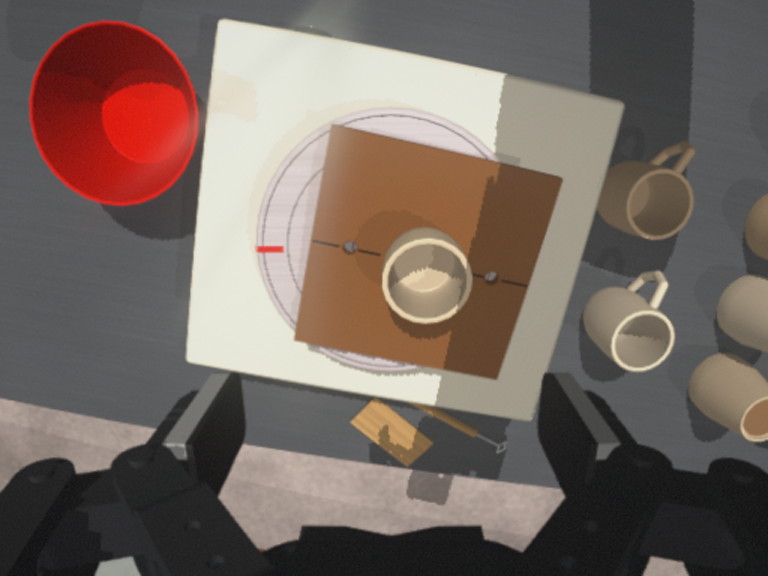

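The wrist view shows the bat's slope has reversed, with its holes at about (350,247) and (490,277) px. It is 8 mm too far, 28 mm too far left and 12.4° short. The first push caught the bat's corner, which explains the sideways slide. Next is a two-finger push from the left, with the contact kept inside the corners, which also turns the bat the right way.

```bash
python3 - <<'E'
from look import *
Z=.1225
R=down(AX-np.pi/2)
r.reach([*pose(0,.185),.28],R)
r.move_linear([*pose(0,.185),Z],velocity=.2)
f0=np.array(r.get_state()["contact_force"]);print(f0)
r.move_linear([*pose(0,.162),Z],velocity=.08)
for yp in (.152,.142,.132,.124,.118,.114):
    r.move_linear([*pose(0,yp),Z],velocity=.03)
    st=r.get_state();f=np.array(st["contact_force"]);print(yp,st["tool_pos"],f)
    if np.linalg.norm(f-f0)>12: print("stop");break
r.move_linear([*pose(0,.150),Z],velocity=.15)
r.move_linear([*pose(0,.150),.28],velocity=.25)
# look from the left side keeping this yaw
s=look("w6",R,pose(0,.03)); report(s,(.6,.075))
E
```

```text
[-0.9444  0.0158 -0.3245]
0.152 [0.5732 0.2223 0.1224] [-0.7748 -0.2193 -0.2998]
0.142 [0.5751 0.212  0.1225] [-1.3536  1.0887  0.4201]
0.132 [0.577  0.202  0.1226] [ 0.103   1.0392 -0.5932]
0.124 [0.5782 0.1942 0.1226] [-0.5941  0.7386  0.6943]
0.118 [0.5792 0.1884 0.1225] [-1.0711  0.2319 -0.406 ]
0.114 [0.5798 0.1845 0.1225] [-0.81    0.6207  0.7783]
co [-0.0566 -0.0105  0.2192] centre [0.6212 0.073 ] sides [0.1976 0.1978 0.1971 0.1981] angs [4.8478 4.7329 4.7674 4.5832]
in pin frame: dx' 21.8 dy' -3.3 mm, dang -5.0 deg
cup ((621.285888671875, 74.49256896972656), 37.444557189941406) t 22.75
```

View pics/w6.png

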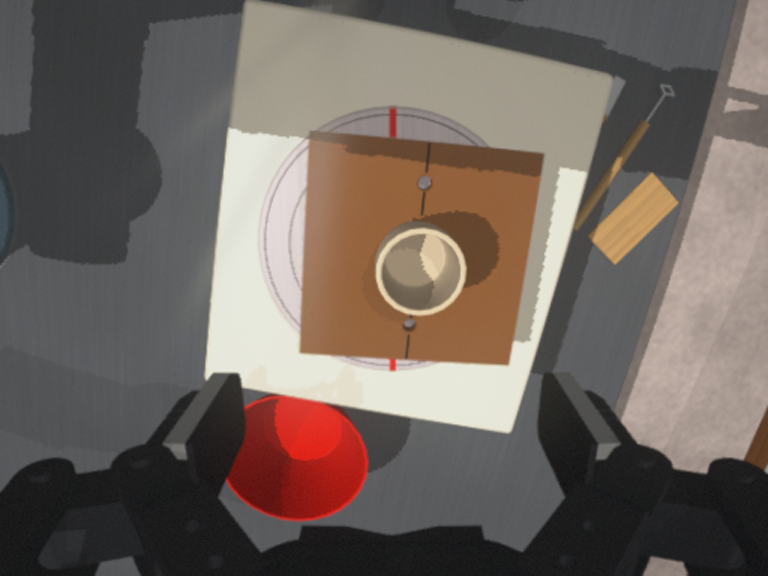

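Now it is 22 mm too far from the robot, −3 mm to the side and 5° short. Next is a two-finger push from the far side back towards the robot, which squares the remaining 5° in the right direction, stopping short of home.

```bash
python3 - <<'E'
from look import *
Z=.1225
R=down(AX-np.pi)
r.reach([*pose(.170,0),.28],R)
r.move_linear([*pose(.170,0),Z],velocity=.2)
f0=np.array(r.get_state()["contact_force"]);print(f0,r.get_state()["joint_pos"])
r.move_linear([*pose(.144,0),Z],velocity=.08)
for xp in (.135,.128,.122,.118):
    r.move_linear([*pose(xp,0),Z],velocity=.03)
    st=r.get_state();f=np.array(st["contact_force"]);print(xp,st["tool_pos"],f-f0)
    if np.linalg.norm(f-f0)>12: print("stop");break
r.move_linear([*pose(.145,0),Z],velocity=.15)
r.move_linear([*pose(.145,0),.28],velocity=.25)
s=look("w7",R,pose(.02,0)); report(s,(.6,.075))
E
```

```text
[ 0.3262 -0.0635  1.0376] [-0.0214  0.6763  1.079   0.      1.3831  1.3783]
0.135 [0.7323 0.0957 0.1226] [ 1.4948 -0.0213  0.0926]
0.128 [0.725  0.0943 0.1227] [ 1.6076  2.2279 -0.1479]
0.122 [0.719  0.0932 0.1226] [2.0749 0.6201 0.1335]
0.118 [0.7152 0.0925 0.1226] [2.8457 1.1883 0.485 ]
co [-0.0656 -0.0114  0.2247] centre [0.6056 0.0646] sides [0.197  0.1967 0.1979 0.199 ] angs [8.1399 7.6722 7.478  7.9242]
in pin frame: dx' 5.1 dy' -8.9 mm, dang -2.0 deg
cup ((606.4804077148438, 65.8880615234375), 37.067527770996094) t 29.05
```

View pics/w7.png

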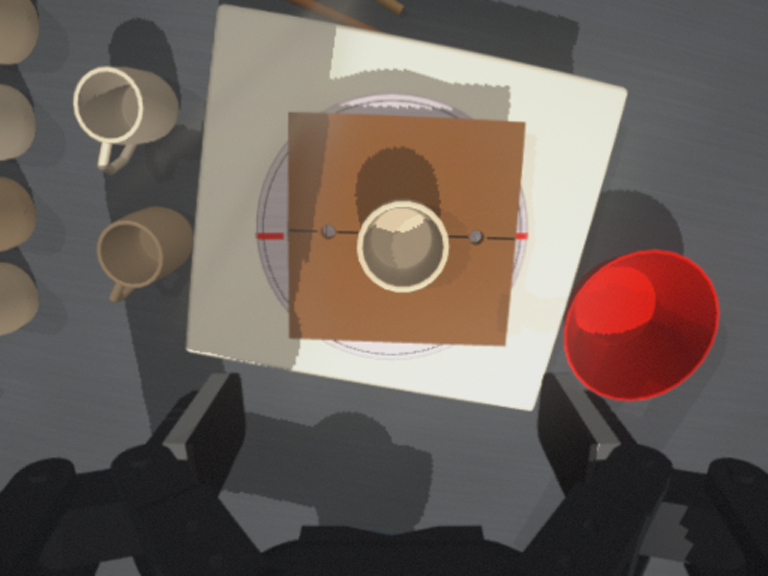

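The view shows both red stripes fully clear, at about (270,236) and (521,236) px, so I'll refine the head's centre and angle from this picture before going on.

```bash
cat > hd.py <<'E'
from push import *
from scipy.optimize import least_squares
def head(s):
    m=reds(s);n,l,st,c=cv2.connectedComponentsWithStats(m);out=[]
    for i in range(1,n):
        if 8<st[i,4]<500:
            w=ray_plane(s,[c[i]],.165)[0,:2]
            if abs(np.linalg.norm(w-HC)-.115)<.02: out.append((w,st[i]))
    for w,q in out: print("stripe",w,np.linalg.norm(w-HC),q,np.degrees(np.arctan2(*(w-HC)[::-1])))
    if len(out)==2:
        d=out[0][0]-out[1][0];print("axis",np.degrees(np.arctan2(d[1],d[0]))%180, "offset of HC from the line", (HC-out[0][0])@np.array([-d[1],d[0]])/np.linalg.norm(d))
    P=cloud(s)
    hm=((P[...,2]>.15)&(P[...,2]<.20)&(np.hypot(P[...,0]-.6,P[...,1]-.07)<.16)).astype(np.uint8)
    ct=max(cv2.findContours(hm,cv2.RETR_EXTERNAL,cv2.CHAIN_APPROX_NONE)[0],key=cv2.contourArea).reshape(-1,2)
    W=ray_plane(s,ct.astype(float),.165)[:,:2];k=abs(np.hypot(*(W-HC).T)-.125)<.004
    f=least_squares(lambda p:np.hypot(*(W[k]-p[:2]).T)-p[2],[*HC,.125],loss="soft_l1",f_scale=.001);print("rim",f.x,k.sum())
    for sg in (1,-1):
        ys,xs=np.where(m>0);W=ray_plane(s,np.c_[xs,ys].astype(float),.165)[:,:2];t=(W-HC)@EY;e=(W-HC)@EX
        kk=(abs(e)<.012)&(t*sg>.09)&(t*sg<.135); print("stripe end",sg,np.max(t[kk]*sg) if kk.any() else None,np.median(e[kk]) if kk.any() else None)
E
python3 - <<'E'
from hd import *
np.set_printoptions(precision=4,suppress=True)
for f in ("w1","w5","w6","w7"): print(f);head(dict(np.load(f+".npz")))
E
```

```text
w1
stripe [ 0.6202 -0.0442] 0.11860626002027484 [343 127   6   4  21] -79.77495765964746
stripe [0.5795 0.1868] 0.11594307390397976 [172 156  10   5  36] 99.74287833263095
axis 99.98669771384179 offset of HC from the line -0.0004933885786152232
rim [0.5997 0.0728 0.1239] 379
stripe end 1 0.12258666909434679 0.0001408040451474083
stripe end -1 0.1222792333222554 0.0008961080376840404
w5
stripe [ 0.6187 -0.0366] 0.11087285794561726 [172 164  16   4  55] -79.83982179041107
rim [0.5992 0.0735 0.1242] 366
stripe end 1 None None
stripe end -1 0.12177656656803072 0.0010488322912280495
w6
stripe [0.5805 0.1823] 0.11135901676589971 [260  73   4  18  72] 99.62265222646806
stripe [ 0.6198 -0.0421] 0.11648727234888565 [260 239   4   8  31] -79.74410372569298
axis 99.946400700365 offset of HC from the line 0.0006292281943559416
rim [0.6003 0.0732 0.1243] 400
stripe end 1 0.12200899883209262 0.00034135950346925756
stripe end -1 0.12241041696466122 0.0002740221781067526
w7
stripe [0.5801 0.1824] 0.11148291791974764 [172 156  17   3  50] 99.79737532073902
stripe [ 0.6198 -0.0437] 0.11805977721070726 [344 156   7   3  20] -79.91880362931646
axis 99.94335187561074 offset of HC from the line 0.0002840326952047736
rim [0.5996 0.0726 0.1239] 431
stripe end 1 0.12249780404462036 3.0566600832788916e-05
stripe end -1 0.12245249017412045 0.0005157226404049614
```

Stripes and rim average to a head centre of (0.5996,0.0728) and a pin-line angle of 99.95°, so I've updated both. Next is the push from the right.

```bash
sed -i 's/^HC=.*/HC=np.array([.5996,.0728]); AX=np.radians(99.93)/' push.py; python3 - <<'E'
from look import *
from hd import head
Z=.1225
R=down(AX-1.5*np.pi)
r.reach([*pose(0.003,-.155),.28],R)
r.move_linear([*pose(.003,-.155),Z],velocity=.2)
f0=np.array(r.get_state()["contact_force"]);print(f0,r.get_state()["joint_pos"])
r.move_linear([*pose(.003,-.128),Z],velocity=.08)
for yp in (-.120,-.115,-.111):
    r.move_linear([*pose(.003,yp),Z],velocity=.025)
    st=r.get_state();f=np.array(st["contact_force"]);d=st["tool_pos"][:2]-HC;print(yp,d@EX,d@EY,f-f0)
    if np.linalg.norm(f-f0)>12: print("stop");break
r.move_linear([*pose(.003,-.135),Z],velocity=.15)
r.move_linear([*pose(.003,-.135),.28],velocity=.25)
s=look("w8",R,pose(0,-.02)); report(s,(.6,.075)); head(s)
E
```

```text
[-0.9574  0.046   0.5379] [-0.312   0.3802  1.5131  0.      1.2457  2.6559]
-0.12 0.003159936743865972 -0.12019684741929107 [ 2.9091 -2.7364 -0.7687]
-0.115 0.0028418557909667963 -0.11451511250692883 [ 2.1427 -0.4433 -2.0546]
-0.111 0.00280357715065332 -0.11031751614932934 [ 1.0126 -0.1614 -0.0554]
co [-0.0001  0.0002  0.1775] centre [0.5996 0.0738] sides [0.1978 0.1981 0.1981 0.1963] angs [ 9.9172 10.2348 10.425  10.327 ]
in pin frame: dx' 0.1 dy' 1.0 mm, dang 0.4 deg
cup ((597.99267578125, 72.21151733398438), 36.459964752197266) t 34.7667
stripe [ 0.6179 -0.0361] 0.11039300753298231 [259  64   4  19  76] -80.46387472674854
stripe [0.5795 0.1855] 0.11452537415628403 [259 229   3  11  33] 100.10812705301154
axis 99.82738082633635 offset of HC from the line 0.00056116590550505
rim [0.5993 0.0728 0.1239] 453
stripe end 1 0.12258691584394982 -0.0003560477700944016
stripe end -1 0.12155633417034174 -0.0007553069640596473
```

View pics/w8.png

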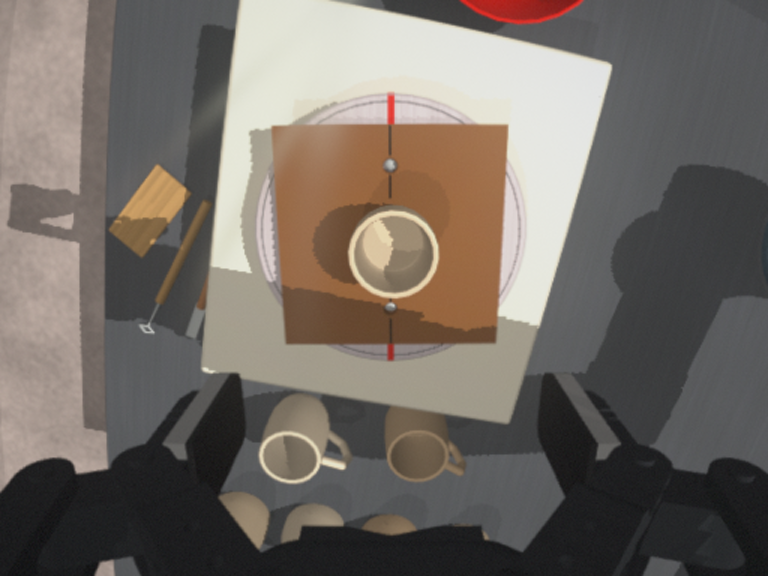

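The bat has dropped. Its top is level (slope under 0.0002) at z = 0.1775, where home is 0.177. It is centred within 1 mm and 0.4° of the pin line, both holes show bright pin tips in line with the stripes, and the cup is standing 2 mm off the bat's centre. The arm is high and clear, so I'm handing in.

```bash
python3 - <<'E'
from plant import r,job
st=r.get_state();print(st["time_s"],st["contact_force"],st["tool_pos"])
job.hand_in()
E
```

```text
34.7667 [0.8874311  0.62004998 0.15967189] [0.60274869 0.05224737 0.44656624]
the job is handed in; nothing more can be done
```

The bat is fully home: both holes dropped over the pins and it lies flat on the head. I slid it there with four fingertip pushes on its edges (near, left, far, right), never lifting it, and handed the job in at 34.8 s.

**Last checks:**
- **Height and level:** the bat's top is level, with a slope under 0.0002. It sits at z = 0.1775, where home is 0.177.
- **Position:** it is centred within 1.0 mm and 0.4° of the pin line, with both pins visible in the holes.
- **Cup and bystanders:** the cup is standing, about 2 mm from the bat's middle. The mugs and the part of the bowl visible in the last picture looked undisturbed.
- **Forces:** net tool forces stayed under about 7 N at the points I sampled. The arm was raised clear of everything at hand-in.

**What disagreed or went wrong:**
- **TCP offset:** the wrist and scene cameras both showed the open fingertips about 47 mm behind the reported TCP (the wrist camera put the shut ones 37 mm behind). The brief says they should be at the TCP, so I worked from the measured offset.
- **First push:** it caught the bat's corner and slid it about 25 mm to the left. The bat stayed over both pins, and the later pushes corrected this.

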